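# Stand the scraper in the utensil steriliser and switch it on

## Task

Take the purple-handled scraper out of the mug and lower it blade-down into the wide front well of the white utensil steriliser, right down until its handle sits on the well's collar, so that it stands upright. Let go of it, then turn the steriliser's rotary switch a quarter turn clockwise to the on stop (pointer at the green dot). Do not tip the mug over, and leave the jars and the tin standing where they are.

Things in the scene. Friction and masses are not known exactly. Their poses are not given: they have to be found in the camera images.
- scraper_grip (a point): Steel-bladed scraper with a purple handle, 152 mm long, about 90 g, leaning about 27 degrees in the mug, blade down, the handle's end sticking out over the rim. This point lies on its long axis inside the handle, 31 mm below the handle's end. Its y axis runs along the tool, from blade to handle end; x is across the broad side (handle 30 mm wide), z through the flat side (handle 23 mm thick).
- scraper_tip (a point): Middle of the scraper's blade edge, 121 mm from scraper_grip along the long axis (same axes). Blade 26 mm wide (along x) and 2 mm thick (along z), 36 mm long; above it a 7 mm round shaft; the purple handle starts 79 mm above the blade edge and is 73 mm long. Nothing but the handle is wider than the well's opening.
- mug: White mug holding the scraper, 97 mm high, 78 mm across, 240 g, loose; the one near the robot, not the one far to the right by the wall. Origin at the underside, 15 mm from the middle of the mug towards its handle (the handle points to its -y); z up.
- steriliser: White countertop utensil steriliser, fixed, 240 mm wide (y), 176 mm deep (x), its grey deck 116 mm above the worktop. Origin at the middle of its underside; x points to its back, y to its left, z up. Red-handled scissors stand in a slit at the back left, 87 mm behind the well, and reach 80 mm above the deck; they are fixed.
- well_mouth (a point): Centre of the opening of the front left well, level with the top of its black collar, 119 mm above the worktop; axes as the steriliser. The opening is 38 mm long (along y) and 18 mm across (along x), 103 mm deep, vertical; between 30 and 60 mm down it narrows smoothly to 30 x 10 mm. The scraper's blade goes in with its width along y; the handle is thicker than 18 mm and comes to rest on the collar, blade edge about 81 mm below it.
- switch_grip (a point): Centre of the grip bar of the steriliser's dark rotary switch on the right of the deck, on its vertical axis, 144 mm above the worktop. The bar is 46 mm long (along this point's x axis, which turns with it), 13 mm thick (y) and stands from 15 mm below to 16 mm above this point, on a disc of 25 mm radius. The white pointer line is at the +x end.
- switch (a joint): Rotary switch, rad: 0 = off (pointer to the back, at the red dot), 1.57 = on, turned clockwise seen from above (pointer to the right, at the green dot), with a stop at either end. An over-centre spring snaps it to the nearer stop; about 0.06 N m takes it over the middle.
- jam_jar: Loose jar with a red lid, 82 mm high, 65 mm across; origin at the middle of its underside. A bystander.
- spice_jar: Loose spice jar with a green lid, 106 mm high, 46 mm across; origin at the middle of its underside. A bystander behind the work.
- soup_tin: Loose tin, 58 mm high, 75 mm across; origin at the middle of its underside. A bystander on the right.

How it is judged (in metres and radians):
On the way, in this order (a step that is already met when the one before it is completed fails the run):
1. the scraper stands upright and fully down in the well, released, while the switch is still off (z of scraper_tip in the frame of well_mouth below -0.074 m and x of scraper_tip in the frame of well_mouth between -0.012 and 0.012 m and y of scraper_tip in the frame of well_mouth between -0.019 and 0.019 m and angle between scraper_grip's own y axis and vertical below 0.2 rad and contact force between the fingers and scraper below 0.1 N and value of joint switch below 0.4 rad), for 0.2 s.
2. the switch is turned on (value of joint switch above 1.35 rad), for 0.2 s.
At the end, for the whole second after the job is handed in: The scraper stands at rest in the well, blade edge at least 74 mm below the collar's top, within 0.2 rad (11 degrees) of upright; the switch is at on (above 1.35 rad); the mug stands upright (z of scraper_tip in the frame of well_mouth below -0.074 m and x of scraper_tip in the frame of well_mouth between -0.012 and 0.012 m and y of scraper_tip in the frame of well_mouth between -0.019 and 0.019 m and angle between scraper_grip's own y axis and vertical below 0.2 rad and value of joint switch above 1.35 rad and linear speed of scraper below 0.03 m/s and angle between mug's own z axis and vertical below 0.2 rad); the robot touches nothing.
It fails at once if the mug is tipped over (angle between mug's own z axis and vertical above 0.5 rad).
It fails at once if the scraper is dropped into the well instead of lowered (over 0.7 m/s at the well) (horizontal distance between scraper_tip and well_mouth below 0.03 m and z of scraper_tip in the frame of well_mouth below 0.02 m and linear speed of scraper above 0.7 m/s).
It fails at once if the jam jar is moved more than 30 mm or knocked over (distance of jam_jar from where it was at the start of the episode above 0.03 m or angle between jam_jar's own z axis and vertical above 0.5 rad).
It fails at once if the spice jar is moved more than 30 mm or knocked over (distance of spice_jar from where it was at the start of the episode above 0.03 m or angle between spice_jar's own z axis and vertical above 0.5 rad).
It fails at once if the tin is moved more than 30 mm or knocked over (distance of soup_tin from where it was at the start of the episode above 0.03 m or angle between soup_tin's own z axis and vertical above 0.5 rad).
It also fails if it takes over 67 s, if anything falls off the work surface, if the arm or the gripper's body presses on something with over 40 N, if the wrist force passes 120 N, or if a joint passes its speed limit or range.

## Robot

A 6-joint arm with a two-finger parallel gripper is mounted at the origin on a cart in front of the work surface, level with it; the furniture and walls round the work are solid. World frame = base frame: x ahead of the robot, y to its left, z up, the work surface at z = 0. Lengths are in m, angles in degrees, forces in N, time in s.
With the tool pointing down it reaches from about 0.325 to 0.85 m from the base axis. Payload 4.4 kg.
Tool frame: the origin (TCP) lies on the centre line of the jaws, within the pads' length; the fingertips stand 22 mm ahead of it and the grasp point (between the pads) lies 3 mm ahead of it; z points along the fingers, y is the line along which they close (so a half turn about z gives the same grasp; the last joint's range is limited). The gripper opens to 94 mm and grips with 3 to 60 N. Pads are 16 mm wide; open, the fingers measure 119 mm over their backs; the gripper's body (75 mm by 177 mm) begins 78 mm behind the grasp point.
Start: joints at [67.294, 11.837, 88.321, -0, 79.842, -8.623], TCP at [0.14, 0.558, 0.227] pointing down, gripper open.
Joint ranges: [-156.59, 156.59], [-49.26, 127.26], [12.9, 141.05], [-63.56, 243.56], [4.71, 150.69], [-161.64, 161.64]. Speed limits (degrees/s): [159.86, 159.86, 180, 180, 180, 180].

## Interface

Orientations are given as a 3x3 rotation matrix whose columns are the frame's x, y, z axes.
In Python, from bench import r gives the robot as it stands. The module is installed in compiled form; this text tells all that it offers.
- The arm moves only by the tool jog_arm, never from a script. Its argument "deltas" is a list of rows, each an object of numbers: "ax", "ay", "az": the turn, a rotation vector about the tool's x, y, z in rad; "tx", "ty", "tz": the shift along the tool's x, y, z in mm; "hand": the opening, from 0 (shut) to 1 (fully open). In form: [{"ax": .., "ay": .., "az": .., "tx": .., "ty": .., "tz": .., "hand": ..}, ...]. A call has 1 to 20 rows; each row shifts and turns the commanded pose from where the row before left it, along the tool's axes as they then stand; what a row does not reach is not made up. A row lasts 1/12 s, in which the tool goes at most 41.7 mm and 7.16 degrees, less where a joint would pass 70% of its speed; a pose out of reach is approached as far as the arm can. A call with a gripper value outside its range is refused whole. The fingers move at their own pace and stop on an object; "grip_force" is the grip in N (left out, the last holds). Time passes only in rows, so rows that do not move let the fingers close. It gives the time, the measured TCP pose, the force, the opening and the grip force at its end, in the units of the state.
- r.state(): the state, without advancing time (a new reading comes with each control period).
- r.camera(name): name is "scene" or "top"; returns a dict with "frame" (420x560x3 uint8, blue, green, red), "vfov" (degrees; the focal length in pixels is half the picture's height over the tangent of half this angle, whatever the lens; pixels are square), "cx", "cy" (the principal point, pixels), "k1" (the pictures are not rectified: a ray, as slopes to the right and down, at radius r is drawn at 1 + k1 r^2 times it, then the intrinsics apply), "world_to_cam" (4x4, takes a point from world to camera coordinates). Camera axes: x right, y up, looking along -z (the intrinsics and any distortion apply to the point x, -y, -z); pixel columns grow to the right and rows downward; lengths in m; the calibration is good to about 2 mm. A picture is of the moment at which its call begins. There is no depth.
- r.hand_in(): hands the job in; it is judged then, once.
The state is a dict: "time": time; "q": joint angles; "qvel": joint speeds; "joint_torque": joint torques, N m; "tool_pos": TCP position; "orientation": TCP orientation; "ft_force": force on the tool from outside, world axes, zero at the start; "wrist_torque": the same for the moment, N m; "finger_gap": opening from 0.0 (shut) to 1.0 (fully open); "grasp_force": force on a finger pad.
Only numpy, scipy, OpenCV 4.12 (cv2) and the standard library are available. Lean on these libraries where they do the work, as an engineer would, in place of code of your own. Each camera call takes 0.05 s, during which the arm holds its last target. There are 200 camera calls.

## Working session

There is one attempt and no reset: what is moved stays moved. The work goes in short steps, Python scripts to look and compute and a tool call to move; the robot and the scene stay as the last step left them, time stands still between calls to the robot, and variables do not carry over. Pictures are saved under pics/ and viewed, at most 10 in all, crops included, and the job is handed in when it is done.

Besides the shell and the picture viewer there is one more tool, called after "Call:" in YAML: its name, and indented under it one key for each argument. jog_arm: Moves the arm, as the interface text tells. Its arguments: {"type":"object","properties":{"deltas":{"type":"array"},"grip_force":{"type":"number"}},"required":["deltas"]}

```bash
mkdir -p pics
cat > h.py <<'E'
import numpy as np, cv2
from bench import r
def cam(n):
    c=r.camera(n); c['f']=c['frame'].shape[0]/2/np.tan(np.radians(c['vfov'])/2); return c
def ray(c,u,v):
    d=np.array([(u-c['cx'])/c['f'],(v-c['cy'])/c['f']]); s=d.copy()
    for _ in range(30): s=d/(1+c['k1']*(s@s))
    W=np.array(c['world_to_cam']); R=W[:3,:3]; o=-R.T@W[:3,3]
    w=R.T@np.array([s[0],-s[1],-1]); return o,w/np.linalg.norm(w)
def atz(c,u,v,z):
    o,w=ray(c,u,v); return o+w*(z-o[2])/w[2]
def tri(c1,p1,c2,p2):
    o1,a=ray(c1,*p1); o2,b=ray(c2,*p2)
    t=np.linalg.lstsq(np.c_[a,-b],o2-o1,rcond=None)[0]
    x,y=o1+a*t[0],o2+b*t[1]; return (x+y)/2,np.linalg.norm(x-y)
def proj(c,P):
    W=np.array(c['world_to_cam']); p=W[:3,:3]@np.asarray(P)+W[:3,3]
    s=np.array([p[0],-p[1]])/-p[2]; s=s*(1+c['k1']*(s@s)); return s*c['f']+[c['cx'],c['cy']]
E
python3 - <<'E'
from h import *
for n in('scene','top'):
    c=cam(n); cv2.imwrite(f'pics/{n}0.png',cv2.resize(c['frame'],(800,600),interpolation=cv2.INTER_CUBIC))
    print(n,c['vfov'],c['cx'],c['cy'],c['k1'],ray(c,280,210))
print(r.state())
E
```

```text
scene 47.37465901911291 278.88814587178814 204.9846575591952 -0.0259940537355163 (array([-0.17487263, -0.76460441,  1.09354532]), array([ 0.52423983,  0.52628558, -0.66947449]))
top 51.46391400305689 280.95572202589767 206.92972929430564 -0.026879294714346615 (array([0.43283024, 0.01185996, 1.56879787]), array([ 0.10148511,  0.01383521, -0.99474085]))
{'time': 0.1, 'q': array([ 6.72946632e+01,  1.18792291e+01,  8.83941861e+01, -5.30353878e-04,
        7.98407279e+01, -8.62441582e+00]), 'qvel': array([-0.09622952, -0.1242931 , -0.28205103, -0.01577547,  0.07975554,
        0.05506555]), 'joint_torque': array([-1.54513793e-03, -3.71870255e+01, -2.82285047e+01,  6.98757428e-02,
        3.11992317e-02, -6.97607629e-05]), 'tool_pos': array([0.13966174, 0.55709795, 0.22642833]), 'orientation': array([[-9.69953372e-01,  2.43289698e-01, -7.60556923e-04],
       [ 2.43290714e-01,  9.69951668e-01, -1.84129913e-03],
       [ 2.89734346e-04, -1.97101074e-03, -9.99998016e-01]]), 'ft_force': array([-0.26897666,  0.13728892, -0.39593247]), 'wrist_torque': array([ 0.01300069, -0.03306334, -0.01533204]), 'grasp_force': 0.0, 'finger_gap': 1.0004774619631291}
```

View pics/scene0.png

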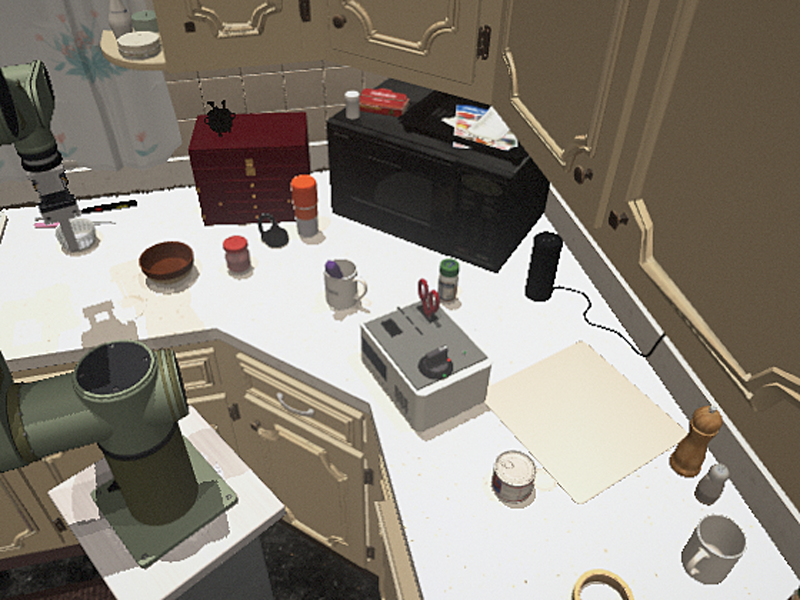

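View pics/top0.png

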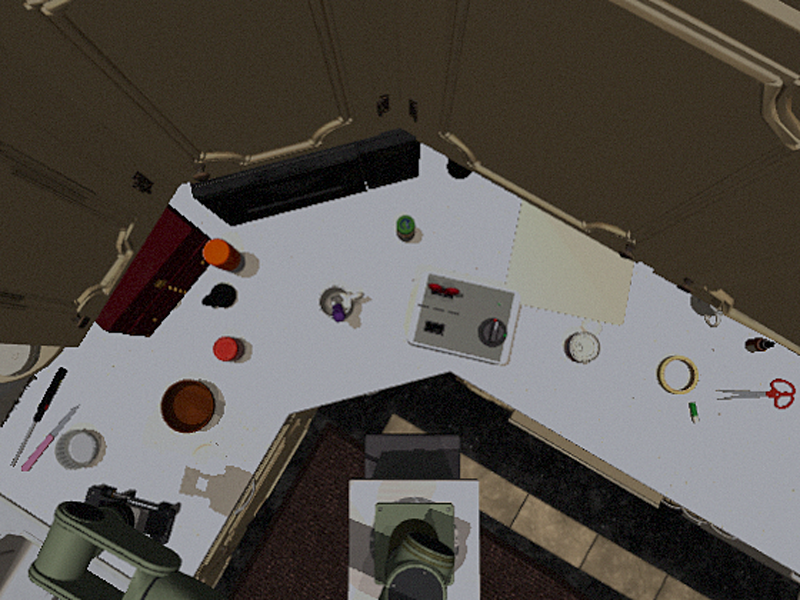

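The scene shows the mug with the purple handle at about (340,280), the steriliser at (425,360), the jam jar at (236,255), the spice jar at (449,280) and the tin at (514,475). In the top view they are at: mug (338,303), steriliser (463,320), switch (492,332). Next I'll enlarge both.

Run:
```python
from h import *
for n,(x0,y0,w,h,s) in dict(top=(216,185,160,80,5),scene=(222,176,128,124,4.8)).items():
    c=cam(n); f=c['frame'][y0:y0+h,x0:x0+w]
    f=cv2.resize(f,None,fx=s,fy=s,interpolation=cv2.INTER_CUBIC)
    for i in range(0,w,10): cv2.putText(f,str(x0+i),(int(i*s),10),0,.35,(0,0,255),1); cv2.line(f,(int(i*s),12),(int(i*s),18),(0,0,255),1)
    for i in range(10,h,10): cv2.putText(f,str(y0+i),(0,int(i*s)+4),0,.35,(0,0,255),1)
    cv2.imwrite(f'pics/{n}1.png',f)
```

```text
(no output)
```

View pics/top1.png

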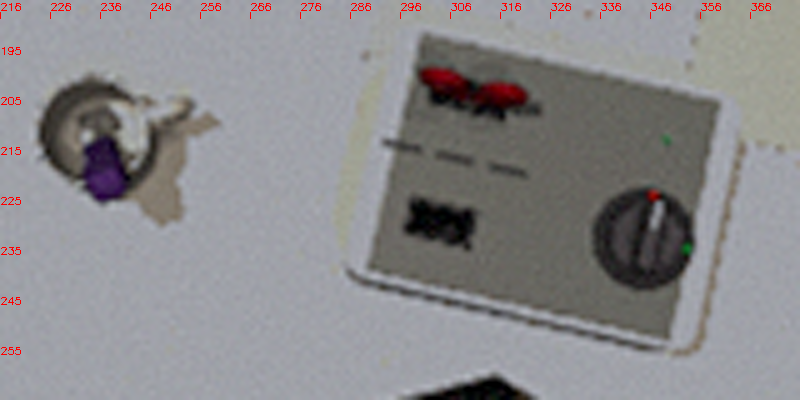

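View pics/scene1.png

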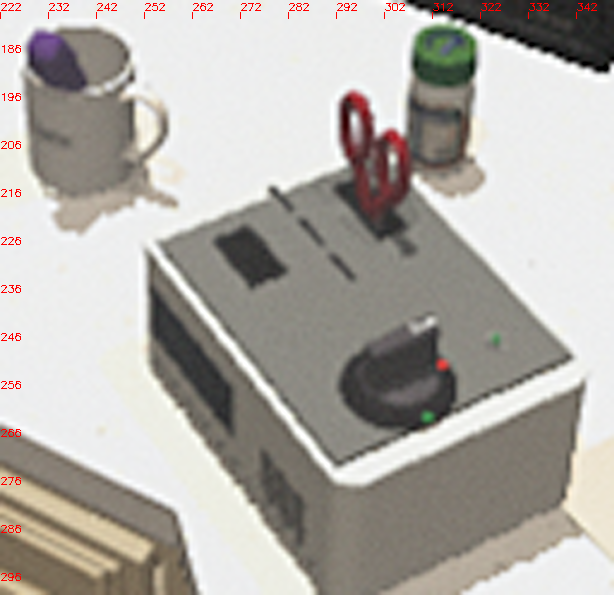

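The enlarged views give the following positions:
- **Well:** centre at top px ≈(304,229.4) and scene px ≈(274.3,229).
- **Switch:** off, pointer at the red dot, disc centre at top px (344.5,232.5).
- **Handle:** leans toward the robot, end at top px ≈(237.5,223).

Next I'll fit the handle and compute the poses.

```bash
cat > fit.py <<'E'
from h import *
from scipy.optimize import minimize
T=cam('top');S=cam('scene')
u=lambda X,s,o:(X+.5)/s-.5+o
tp=lambda X,Y:(u(X,5,216),u(Y,5,185)); sp=lambda X,Y:(u(X,4.8,222),u(Y,4.8,176))
print('well',tri(T,tp(440,222),S,sp(251,255)),atz(T,*tp(440,222),.119),atz(S,*sp(251,255),.119))
for a,b in(((365,272),(672,340)),((420,35),(720,100)),((365,272),(420,35)),((672,340),(720,100))):
    p,q=atz(T,*tp(*a),.116),atz(T,*tp(*b),.116);d=p-q;print('edge',p[:2],q[:2],np.linalg.norm(d),np.degrees(np.arctan2(d[1],d[0])))
print('deckcentre',np.mean([atz(T,*tp(*a),.116) for a in((365,272),(672,340),(420,35),(720,100))],0))
print('disc',atz(T,*tp(643,238),.129))
print('mug rim',[atz(T,*tp(*p),.097)[:2] for p in((40,133),(158,133),(99,75),(99,192))])
print('jam',atz(T,228/1.4286,349/1.4286,.08),'spice',atz(T,405/1.4286,226/1.4286,.1),'tin',atz(T,583/1.4286,347/1.4286,.058))
def mask(c,x0,y0,w,h):
    f=c['frame'][y0:y0+h,x0:x0+w].astype(float); b,g,rr=f[...,0],f[...,1],f[...,2]
    return np.clip(((b+rr)/2-g-8)/25,0,1)
B={'T':(T,(226,200,24,32)),'S':(S,(220,174,28,32))}
M={k:mask(c,*b) for k,(c,b) in B.items()}
for k,m in M.items():
    ys,xs=np.nonzero(m>.5);print(k,m.sum(),xs.mean()+B[k][1][0],ys.mean()+B[k][1][1],xs.min()+B[k][1][0],xs.max()+B[k][1][0],ys.min()+B[k][1][1],ys.max()+B[k][1][1])
th=np.linspace(0,2*np.pi,24,endpoint=False)
def axes(az,ti,ro):
    y=np.array([np.sin(ti)*np.cos(az),np.sin(ti)*np.sin(az),np.cos(ti)])
    h=np.cross(y,[0,0,1]);h/=np.linalg.norm(h);k=np.cross(h,y)
    x=h*np.cos(ro)+k*np.sin(ro);return x,y,np.cross(x,y)
def render(p,k,n=4):
    c,(x0,y0,w,h)=B[k];e=p[:3];x,y,z=axes(*p[3:])
    ring=.015*np.cos(th)[:,None]*x+.0115*np.sin(th)[:,None]*z
    P=np.vstack([e-.004*y+ring,e+ring*.8,e-.073*y+ring*.8,e-.069*y+ring])
    q=np.array([proj(c,a) for a in P]);q=(q-[x0,y0]+.5)*16-.5
    im=np.zeros((h*16,w*16),np.uint8);cv2.fillConvexPoly(im,cv2.convexHull(np.round(q*16).astype(np.int32)),255,shift=4)
    return cv2.resize(im,(w,h),interpolation=cv2.INTER_AREA)/255.
def cost(p):
    s=0
    for k in B:
        d=render(p,k)-M[k]
        if k=='S': d=d*(np.arange(174,206)[:,None]<192)   # near rim hides the rest
        s+=(cv2.GaussianBlur(d,(0,0),.7)**2).sum()
    return s+((np.degrees(p[4])-27)/1.5)**2*.3
e0=tri(T,tp(108,192),S,sp(40,42))[0];print('e0',e0)
for ro in np.radians([0,45,90,135]):
    best=None
    for az in np.radians([170,190,210]):
        p0=np.r_[e0,az,np.radians(27),ro]
        sim=np.vstack([p0]+[p0+np.eye(6)[i]*[.008,.008,.008,.25,.05,.3][i] for i in range(6)])
        o=minimize(cost,p0,method='Nelder-Mead',options=dict(initial_simplex=sim,maxiter=350))
        if best is None or o.fun<best.fun:best=o
    p=best.x;y=axes(*p[3:])[1];print(best.fun,p[:3].round(4),np.degrees(p[3:]).round(1),'tip',(p[:3]-.152*y).round(4))
E
python3 fit.py
```

```text
well (array([ 0.51719652, -0.0466129 ,  0.12113255]), np.float64(0.00020161891050321257)) [ 0.51739837 -0.04676404  0.119     ] [ 0.51863198 -0.0449788   0.119     ]
edge [0.48412951 0.00305943] [ 0.43975917 -0.20046955] 0.20830932570672844 77.70165247414923
edge [ 0.6434697  -0.03365924] [ 0.59993326 -0.23472001] 0.20572032839894408 77.7821520565996
edge [0.48412951 0.00305943] [ 0.6434697  -0.03365924] 0.16351622412241182 167.02318394661177
edge [ 0.43975917 -0.20046955] [ 0.59993326 -0.23472001] 0.16379509496912834 167.93006183173262
deckcentre [ 0.54182291 -0.11644734  0.116     ]
disc [ 0.50663057 -0.18028923  0.129     ]
mug rim [array([0.57837517, 0.2241569 ]), array([0.57859289, 0.14377898]), array([0.61822497, 0.18454894]), array([0.5382933 , 0.18334298])]
jam [0.46558197 0.44439641 0.08      ] spice [0.76151999 0.02100682 0.1       ] tin [ 0.47388764 -0.41006053  0.058     ]
T 70.16 236.32432432432432 218.7972972972973 233 240 213 224
S 39.839999999999996 230.9090909090909 185.06060606060606 228 234 182 188
e0 [0.53440977 0.17171794 0.14784918]
27.311694772605613 [0.5392 0.1734 0.14  ] [205.9  23.   55. ] tip [5.926e-01 1.994e-01 1.000e-04]
27.271754755466112 [0.539  0.1731 0.1404] [206.1  23.1  55. ] tip [0.5925 0.1993 0.0006]
27.281697466204896 [0.5391 0.1731 0.1402] [207.5  22.9  56.8] tip [5.915e-01 2.004e-01 2.000e-04]
36.34173276703439 [0.539  0.1719 0.1419] [212.6  23.4 137.8] tip [0.5898 0.2045 0.0024]
```

```bash
python3 - <<'E'
s=open('fit.py').read()
s=s.replace("return np.clip(((b+rr)/2-g-8)/25,0,1)","return np.clip((b/(g+6)-1.15)/.3,0,1)")
s=s.replace("np.arange(174,206)[:,None]<192","np.arange(174,206)[:,None]<193")
s=s.replace("th=np.linspace","for k in M:print((M[k]*9).round().astype(int).astype(str).tolist().__repr__().replace(\"', '\",'').replace('], [','\\n'))\nth=np.linspace",1)
s=s[:s.index("print('well'")]+s[s.index("def mask"):]
s+='''
    if ro==0: pb=best
    if best.fun<=pb.fun: pb=best
out=[]
for k,(c,(x0,y0,w,h)) in B.items():
    m=render(pb.x,k);f=cv2.resize(c['frame'][y0:y0+h,x0:x0+w],None,fx=14,fy=14,interpolation=cv2.INTER_CUBIC)
    m=(cv2.resize(m,None,fx=14,fy=14)>.5).astype(np.uint8);cv2.drawContours(f,cv2.findContours(m,0,2)[0],-1,(0,255,255),1);out.append(f)
cv2.imwrite('pics/fit.png',np.hstack(out))
'''
open('fit2.py','w').write(s)
E
python3 fit2.py
```

```text
T 82.47880733016041 236.46987951807228 218.75903614457832 233 241 213 224
S 31.538785048252727 231.03125 185.15625 228 235 183 188
[['000000000000000000000000'
'000000000000000000000000'
'000000000000000000000000'
'000000000000000000000000'
'000000000000000000000000'
'000000000000000000000000'
'000000000000000000000000'
'000000000000000000000000'
'000000000000000000000000'
'000000000000000000000000'
'000000000000000000000000'
'000000000000000000000000'
'000000000040000000000000'
'000000000999900000000000'
'000000099999900000000000'
'000000099999990000000000'
'000000019999990000000000'
'000000069999990000000000'
'000000099999995000000000'
'000000299999999000000000'
'000000099999999900000000'
'000000089999999000000000'
'000000089999999000000000'
'000000009999999000000000'
'000000000999970000000000'
'000000000000000000000000'
'000000000000000000000000'
'000000000000000000000000'
'000000000000000000000000'
'000000000000000000000000'
'000000000000000000000000'
'000000000000000000000000']]
[['0000000000000000000000000000'
'0000000000000000000000000000'
'0000000000000000000000000000'
'00000
[... 597 characters left out ...]
000000000000000'
'0000000000000000000000000000'
'0000000000000000000000000000'
'0000000000000000000000000000'
'0000000000000000000000000000'
'0000000000000000000000000000'
'0000000000000000000000000000'
'0000000000000000000000000000'
'0000000000000000000000000000'
'0000000000000000000000000000']]
e0 [0.53440977 0.17171794 0.14784918]
36.625515733523436 [0.5393 0.175  0.1373] [199.8  23.   44.7] tip [ 0.5951  0.1951 -0.0027]
36.322559203654656 [0.5389 0.1731 0.1394] [204.   24.1  50.1] tip [0.5956 0.1983 0.0006]
36.187226792131156 [0.5391 0.1736 0.1391] [203.   23.8  48.3] tip [ 0.5956  0.1975 -0.    ]
36.157978232985606 [0.5392 0.1736 0.1383] [202.8  23.6 229.4] tip [ 0.5953  0.1972 -0.001 ]
```

View pics/fit.png

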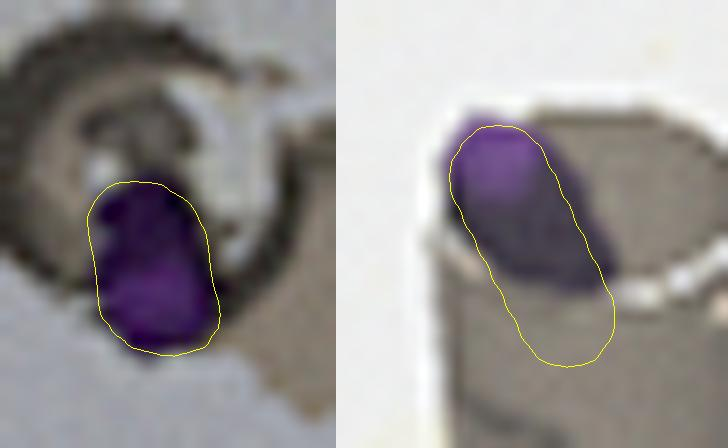

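```bash
python3 - <<'E'
s=open('fit2.py').read()
i=s.index("for k in M:print("); j=s.index("th=np.linspace"); 
s=s[:i]+'''
def poly(q,w,h):
    im=np.zeros((h*14,w*14),np.uint8);cv2.fillPoly(im,[np.array(q)],255);return cv2.resize(im,(w,h),interpolation=cv2.INTER_AREA)/255.
M['S']=poly([(x-336,y) for x,y in[(443,200),(446,150),(458,122),(480,110),(520,115),(555,140),(585,185),(600,225),(618,265),(612,290),(570,290),(500,262),(455,222)]],28,32)
V=poly([(0,0),(392,0),(392,300),(269,290),(234,284),(164,258),(119,218),(0,180)],28,32)
'''+s[j:]
s=s.replace("d=d*(np.arange(174,206)[:,None]<193)","d=d*V").replace("/1.5)**2*.3","/1.)**2*.5")
open('fit3.py','w').write(s)
E
python3 fit3.py
```

```text
T 85.0968192474913 236.48235294117646 218.75294117647059 233 241 213 224
S 32.97578429503644 230.9 185.06666666666666 228 234 183 187
e0 [0.53440977 0.17171794 0.14784918]
5.427118349522226 [0.5383 0.1707 0.1456] [209.4  26.   -4.5] tip [0.5964 0.2035 0.0091]
6.67120403975042 [0.5375 0.1728 0.1443] [200.5  26.3  65.5] tip [0.6006 0.1964 0.008 ]
5.636272102363337 [0.5383 0.1717 0.1449] [206.1  25.5 164.1] tip [0.5971 0.2005 0.0078]
5.305846398441086 [0.5376 0.1706 0.146 ] [209.1  26.1 151.1] tip [0.5961 0.2032 0.0095]
```

View pics/fit.png

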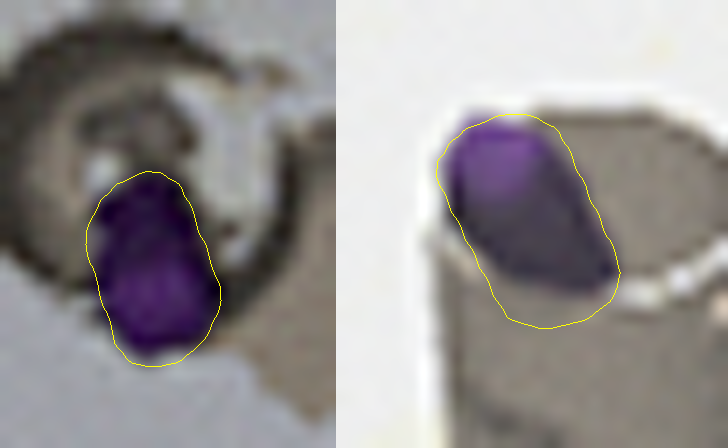

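The outline now fits well. The handle end is at (0.538,0.171,0.146), leaning about 26° toward azimuth ≈208°, with its broad side roughly horizontal. I'll grip across the broad side with the tool along the handle.

```bash
cat >> h.py <<'E'
from scipy.spatial.transform import Rotation as Ro
def go(pos=None,R=None):
    s=r.state(); A=s['orientation']; p=s['tool_pos']
    print('t',round(s['time'],2),'tcp',p.round(4),'z',A[:,2].round(3),'y',A[:,1].round(3),'gap',s['finger_gap'],s['grasp_force'],s['ft_force'].round(2))
    if pos is not None: print('shift mm',(A.T@(np.asarray(pos)-p)*1e3).round(1))
    if R is not None: print('rotvec',Ro.from_matrix(A.T@R).as_rotvec().round(4))
def frame(z,y):
    z=np.array(z,float);z/=np.linalg.norm(z);y=np.array(y,float);y-=z*(y@z);y/=np.linalg.norm(y)
    return np.c_[np.cross(y,z),y,z]
az,ti=np.radians([207.5,26.5]); ys=np.array([np.sin(ti)*np.cos(az),np.sin(ti)*np.sin(az),np.cos(ti)])
end=np.array([.538,.171,.146]); G=end-.023*ys; Rg=frame(-ys,[np.sin(az),-np.cos(az),0])
E
python3 -c "
from h import *
print(G,G+.1*ys); go(G+.1*ys+[0,0,.06],Rg)"
```

```text
[0.54710299 0.17573872 0.12541651] [0.50752476 0.1551356  0.21490995]
t 0.5 tcp [0.1399 0.5577 0.2274] z [-0. -0. -1.] y [ 0.243  0.97  -0.   ] gap 1.001805778803298 0.0 [-0.28 -0.53 -0.32]
shift mm [-454.5 -301.   -47.5]
rotvec [-0.1678 -0.442  -0.7126]
```

Call:
jog_arm:
  deltas:
    - {"tz": -24,"hand": 1}
    - {"tz": -24}
    - {"tx": -25.2,"ty": -16.7}
    - {"tx": -25.2,"ty": -16.7}
    - {"tx": -25.2,"ty": -16.7}
    - {"tx": -25.2,"ty": -16.7}
    - {"tx": -25.2,"ty": -16.7}
    - {"tx": -25.2,"ty": -16.7}
    - {"tx": -25.2,"ty": -16.7}
    - {"tx": -25.2,"ty": -16.7}
    - {"tx": -25.2,"ty": -16.7}
    - {"tx": -25.2,"ty": -16.7}
    - {"tx": -25.2,"ty": -16.7}
    - {"tx": -25.2,"ty": -16.7}
    - {"tx": -25.2,"ty": -16.7}
    - {"tx": -25.2,"ty": -16.7}
    - {"tx": -25.2,"ty": -16.7}
    - {"tx": -25.2,"ty": -16.7}
    - {"tx": -25.2,"ty": -16.7}
    - {"tx": -25.2,"ty": -16.7}

```text
schema error: expected keys ax, ay, az, tx, ty, tz, hand
```

Call:
jog_arm:
  deltas:
    - {"ax": -0.0168,"ay": -0.0442,"az": -0.0713}
    - {"ax": -0.0168,"ay": -0.0442,"az": -0.0713}
    - {"ax": -0.0168,"ay": -0.0442,"az": -0.0713}
    - {"ax": -0.0168,"ay": -0.0442,"az": -0.0713}
    - {"ax": -0.0168,"ay": -0.0442,"az": -0.0713}
    - {"ax": -0.0168,"ay": -0.0442,"az": -0.0713}
    - {"ax": -0.0168,"ay": -0.0442,"az": -0.0713}
    - {"ax": -0.0168,"ay": -0.0442,"az": -0.0713}
    - {"ax": -0.0168,"ay": -0.0442,"az": -0.0713}
    - {"ax": -0.0168,"ay": -0.0442,"az": -0.0713}
    - {}

```text
schema error: expected keys ax, ay, az, tx, ty, tz, hand
```

```bash
python3 -c "
from h import *
go(G+.1*ys,Rg);go(G,Rg)"
```

```text
t 0.5 tcp [0.1399 0.5577 0.2274] z [-0. -0. -1.] y [ 0.243  0.97  -0.   ] gap 1.001805778803298 0.0 [-0.28 -0.53 -0.32]
shift mm [-454.5 -301.    12.5]
rotvec [-0.1678 -0.442  -0.7126]
t 0.5 tcp [0.1399 0.5577 0.2274] z [-0. -0. -1.] y [ 0.243  0.97  -0.   ] gap 1.001805778803298 0.0 [-0.28 -0.53 -0.32]
shift mm [-487.9 -271.4  102. ]
rotvec [-0.1678 -0.442  -0.7126]
```

Call:
jog_arm:
  deltas:
    - {"ax": 0,"ay": 0,"az": 0,"tx": 0,"ty": 0,"tz": -24,"hand": 1}
    - {"ax": 0,"ay": 0,"az": 0,"tx": 0,"ty": 0,"tz": -24,"hand": 1}
    - {"ax": 0,"ay": 0,"az": 0,"tx": -30.3,"ty": -20,"tz": 0,"hand": 1}
    - {"ax": 0,"ay": 0,"az": 0,"tx": -30.3,"ty": -20,"tz": 0,"hand": 1}
    - {"ax": 0,"ay": 0,"az": 0,"tx": -30.3,"ty": -20,"tz": 0,"hand": 1}
    - {"ax": 0,"ay": 0,"az": 0,"tx": -30.3,"ty": -20,"tz": 0,"hand": 1}
    - {"ax": 0,"ay": 0,"az": 0,"tx": -30.3,"ty": -20,"tz": 0,"hand": 1}
    - {"ax": 0,"ay": 0,"az": 0,"tx": -30.3,"ty": -20,"tz": 0,"hand": 1}
    - {"ax": 0,"ay": 0,"az": 0,"tx": -30.3,"ty": -20,"tz": 0,"hand": 1}
    - {"ax": 0,"ay": 0,"az": 0,"tx": -30.3,"ty": -20,"tz": 0,"hand": 1}
    - {"ax": 0,"ay": 0,"az": 0,"tx": -30.3,"ty": -20,"tz": 0,"hand": 1}
    - {"ax": 0,"ay": 0,"az": 0,"tx": -30.3,"ty": -20,"tz": 0,"hand": 1}
    - {"ax": 0,"ay": 0,"az": 0,"tx": -30.3,"ty": -20,"tz": 0,"hand": 1}
    - {"ax": 0,"ay": 0,"az": 0,"tx": -30.3,"ty": -20,"tz": 0,"hand": 1}
    - {"ax": 0,"ay": 0,"az": 0,"tx": -30.3,"ty": -20,"tz": 0,"hand": 1}
    - {"ax": 0,"ay": 0,"az": 0,"tx": -30.3,"ty": -20,"tz": 0,"hand": 1}
    - {"ax": 0,"ay": 0,"az": 0,"tx": -30.3,"ty": -20,"tz": 0,"hand": 1}

```text
time: 1.92
tool_pos: [0.5088, 0.1546, 0.2757]
orientation: [[-0.97, 0.244, 0.001], [0.244, 0.97, 0.0], [-0.001, 0.0, -1.0]]
ft_force: [0.3, -0.6, -0.2]
finger_gap: 1.003
grasp_force: 0.0
```

Call:
jog_arm:
  deltas:
    - {"ax": -0.0168,"ay": -0.0442,"az": -0.0713,"tx": 0,"ty": 0,"tz": 0,"hand": 1}
    - {"ax": -0.0168,"ay": -0.0442,"az": -0.0713,"tx": 0,"ty": 0,"tz": 0,"hand": 1}
    - {"ax": -0.0168,"ay": -0.0442,"az": -0.0713,"tx": 0,"ty": 0,"tz": 0,"hand": 1}
    - {"ax": -0.0168,"ay": -0.0442,"az": -0.0713,"tx": 0,"ty": 0,"tz": 0,"hand": 1}
    - {"ax": -0.0168,"ay": -0.0442,"az": -0.0713,"tx": 0,"ty": 0,"tz": 0,"hand": 1}
    - {"ax": -0.0168,"ay": -0.0442,"az": -0.0713,"tx": 0,"ty": 0,"tz": 0,"hand": 1}
    - {"ax": -0.0168,"ay": -0.0442,"az": -0.0713,"tx": 0,"ty": 0,"tz": 0,"hand": 1}
    - {"ax": -0.0168,"ay": -0.0442,"az": -0.0713,"tx": 0,"ty": 0,"tz": 0,"hand": 1}
    - {"ax": -0.0168,"ay": -0.0442,"az": -0.0713,"tx": 0,"ty": 0,"tz": 0,"hand": 1}
    - {"ax": -0.0168,"ay": -0.0442,"az": -0.0713,"tx": 0,"ty": 0,"tz": 0,"hand": 1}
    - {"ax": 0,"ay": 0,"az": 0,"tx": 0,"ty": 0,"tz": 0,"hand": 1}

```text
time: 2.83
tool_pos: [0.5064, 0.1554, 0.2744]
orientation: [[-0.794, -0.462, 0.395], [-0.413, 0.887, 0.206], [-0.446, 0.0, -0.895]]
ft_force: [0.3, 0.3, 0.0]
finger_gap: 1.001
grasp_force: 0.0
```

```bash
python3 -c "
from h import *
go(G+.1*ys,Rg);go(G,Rg)"
```

```text
t 2.83 tcp [0.5064 0.1554 0.2744] z [ 0.395  0.206 -0.895] y [-0.462  0.887  0.   ] gap 1.0011034172434787 0.0 [0.31 0.27 0.03]
shift mm [25.7 -0.8 53.7]
rotvec [ 0.0006 -0.0007  0.0001]
t 2.83 tcp [0.5064 0.1554 0.2744] z [ 0.395  0.206 -0.895] y [-0.462  0.887  0.   ] gap 1.0011034172434787 0.0 [0.31 0.27 0.03]
shift mm [ 25.6  -0.9 153.7]
rotvec [ 0.0006 -0.0007  0.0001]
```

Call:
jog_arm:
  deltas:
    - {"ax": 0,"ay": 0,"az": 0,"tx": 12.8,"ty": -0.9,"tz": 10,"hand": 1}
    - {"ax": 0,"ay": 0,"az": 0,"tx": 12.8,"ty": 0,"tz": 20,"hand": 1}
    - {"ax": 0,"ay": 0,"az": 0,"tx": 0,"ty": 0,"tz": 20,"hand": 1}
    - {"ax": 0,"ay": 0,"az": 0,"tx": 0,"ty": 0,"tz": 20,"hand": 1}
    - {"ax": 0,"ay": 0,"az": 0,"tx": 0,"ty": 0,"tz": 20,"hand": 1}
    - {"ax": 0,"ay": 0,"az": 0,"tx": 0,"ty": 0,"tz": 15,"hand": 1}
    - {"ax": 0,"ay": 0,"az": 0,"tx": 0,"ty": 0,"tz": 15,"hand": 1}
    - {"ax": 0,"ay": 0,"az": 0,"tx": 0,"ty": 0,"tz": 12,"hand": 1}
    - {"ax": 0,"ay": 0,"az": 0,"tx": 0,"ty": 0,"tz": 10,"hand": 1}
    - {"ax": 0,"ay": 0,"az": 0,"tx": 0,"ty": 0,"tz": 8,"hand": 1}
    - {"ax": 0,"ay": 0,"az": 0,"tx": 0,"ty": 0,"tz": 4,"hand": 1}
    - {"ax": 0,"ay": 0,"az": 0,"tx": 0,"ty": 0,"tz": 0,"hand": 1}
    - {"ax": 0,"ay": 0,"az": 0,"tx": 0,"ty": 0,"tz": 0,"hand": 1}

```text
time: 3.92
tool_pos: [0.549, 0.1766, 0.1265]
orientation: [[-0.794, -0.462, 0.396], [-0.413, 0.887, 0.206], [-0.446, 0.0, -0.895]]
ft_force: [-0.7, -0.4, -0.1]
finger_gap: 1.003
grasp_force: 0.0
```

Run:
```python
from h import *
go(G,Rg)
out=[]
for n,(x0,y0) in dict(top=(208,190),scene=(200,150)).items():
    c=cam(n);out.append(cv2.resize(c['frame'][y0:y0+60,x0:x0+60],None,fx=6.6,fy=6.6,interpolation=cv2.INTER_CUBIC))
cv2.imwrite('pics/pre.png',np.hstack(out))
```

```text
t 3.92 tcp [0.549  0.1766 0.1265] z [ 0.396  0.206 -0.895] y [-0.462  0.887  0.   ] gap 1.002600805253481 0.0 [-0.69 -0.39 -0.13]
shift mm [2.3 0.1 0. ]
rotvec [0.0002 0.0003 0.0003]
```

View pics/pre.png

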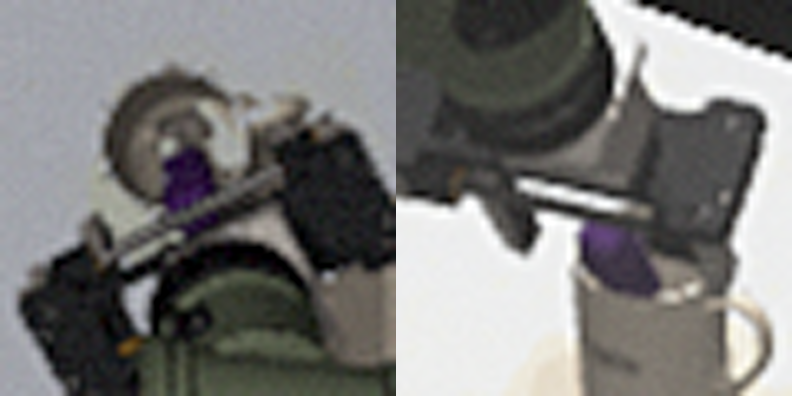

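The handle is between the open fingers in both views, with the fingertips just above the rim. Closing gently now.

Call:
jog_arm:
  grip_force: 12
  deltas:
    - {"ax": 0,"ay": 0,"az": 0,"tx": 2,"ty": 0,"tz": 0,"hand": 0.6}
    - {"ax": 0,"ay": 0,"az": 0,"tx": 0,"ty": 0,"tz": 0,"hand": 0.5}
    - {"ax": 0,"ay": 0,"az": 0,"tx": 0,"ty": 0,"tz": 0,"hand": 0.44}
    - {"ax": 0,"ay": 0,"az": 0,"tx": 0,"ty": 0,"tz": 0,"hand": 0.4}
    - {"ax": 0,"ay": 0,"az": 0,"tx": 0,"ty": 0,"tz": 0,"hand": 0.36}
    - {"ax": 0,"ay": 0,"az": 0,"tx": 0,"ty": 0,"tz": 0,"hand": 0.32}
    - {"ax": 0,"ay": 0,"az": 0,"tx": 0,"ty": 0,"tz": 0,"hand": 0.28}
    - {"ax": 0,"ay": 0,"az": 0,"tx": 0,"ty": 0,"tz": 0,"hand": 0.2}
    - {"ax": 0,"ay": 0,"az": 0,"tx": 0,"ty": 0,"tz": 0,"hand": 0.1}
    - {"ax": 0,"ay": 0,"az": 0,"tx": 0,"ty": 0,"tz": 0,"hand": 0}
    - {"ax": 0,"ay": 0,"az": 0,"tx": 0,"ty": 0,"tz": 0,"hand": 0}
    - {"ax": 0,"ay": 0,"az": 0,"tx": 0,"ty": 0,"tz": 0,"hand": 0}

```text
time: 5.02
tool_pos: [0.5472, 0.1757, 0.1253]
orientation: [[-0.794, -0.462, 0.396], [-0.414, 0.887, 0.206], [-0.446, 0.0, -0.895]]
ft_force: [0.4, 0.1, 0.0]
finger_gap: 0.323
grasp_force: 12.0
```

The gap is 30.4 mm, so it has the broad side. Firming the grip and pulling it out along its own axis.

Call:
jog_arm:
  grip_force: 35
  deltas:
    - {"ax": 0,"ay": 0,"az": 0,"tx": 0,"ty": 0,"tz": 0,"hand": 0}
    - {"ax": 0,"ay": 0,"az": 0,"tx": 0,"ty": 0,"tz": 0,"hand": 0}
    - {"ax": 0,"ay": 0,"az": 0,"tx": 0,"ty": 0,"tz": -4,"hand": 0}
    - {"ax": 0,"ay": 0,"az": 0,"tx": 0,"ty": 0,"tz": -8,"hand": 0}
    - {"ax": 0,"ay": 0,"az": 0,"tx": 0,"ty": 0,"tz": -10,"hand": 0}
    - {"ax": 0,"ay": 0,"az": 0,"tx": 0,"ty": 0,"tz": -12,"hand": 0}
    - {"ax": 0,"ay": 0,"az": 0,"tx": 0,"ty": 0,"tz": -12,"hand": 0}
    - {"ax": 0,"ay": 0,"az": 0,"tx": 0,"ty": 0,"tz": -12,"hand": 0}
    - {"ax": 0,"ay": 0,"az": 0,"tx": 0,"ty": 0,"tz": -12,"hand": 0}
    - {"ax": 0,"ay": 0,"az": 0,"tx": 0,"ty": 0,"tz": -12,"hand": 0}
    - {"ax": 0,"ay": 0,"az": 0,"tx": 0,"ty": 0,"tz": -12,"hand": 0}
    - {"ax": 0,"ay": 0,"az": 0,"tx": 0,"ty": 0,"tz": -12,"hand": 0}
    - {"ax": 0,"ay": 0,"az": 0,"tx": 0,"ty": 0,"tz": -12,"hand": 0}
    - {"ax": 0,"ay": 0,"az": 0,"tx": 0,"ty": 0,"tz": -12,"hand": 0}
    - {"ax": 0,"ay": 0,"az": 0,"tx": 0,"ty": 0,"tz": -12,"hand": 0}
    - {"ax": 0,"ay": 0,"az": 0,"tx": 0,"ty": 0,"tz": -12,"hand": 0}
    - {"ax": 0,"ay": 0,"az": 0,"tx": 0,"ty": 0,"tz": -12,"hand": 0}
    - {"ax": 0,"ay": 0,"az": 0,"tx": 0,"ty": 0,"tz": 0,"hand": 0}

```text
time: 6.52
tool_pos: [0.482, 0.141, 0.2774]
orientation: [[-0.791, -0.462, 0.401], [-0.413, 0.887, 0.206], [-0.451, -0.003, -0.893]]
ft_force: [0.2, -0.4, -0.6]
finger_gap: 0.317
grasp_force: 35.0
```

```bash
cat >> h.py <<'E'
yw=np.radians(77.7); sy=np.array([np.cos(yw),np.sin(yw),0]); Rp=frame([0,0,-1],sy); W=np.array([.5175,-.0465,.119])
E
python3 - <<'E'
from h import *
go(W+[0,0,.181],Rp)
E
```

```text
t 6.52 tcp [0.482  0.141  0.2774] z [ 0.401  0.206 -0.893] y [-0.462  0.887 -0.003] gap 0.3172717242953909 34.99971021548845 [ 0.17 -0.43 -0.63]
shift mm [  39.3 -182.8  -44.6]
rotvec [0.1596 0.4495 0.6825]
```

Call:
jog_arm:
  deltas:
    - {"ax": 0.016,"ay": 0.045,"az": 0.0682,"tx": 0,"ty": 0,"tz": 0,"hand": 0}
    - {"ax": 0.016,"ay": 0.045,"az": 0.0682,"tx": 0,"ty": 0,"tz": 0,"hand": 0}
    - {"ax": 0.016,"ay": 0.045,"az": 0.0682,"tx": 0,"ty": 0,"tz": 0,"hand": 0}
    - {"ax": 0.016,"ay": 0.045,"az": 0.0682,"tx": 0,"ty": 0,"tz": 0,"hand": 0}
    - {"ax": 0.016,"ay": 0.045,"az": 0.0682,"tx": 0,"ty": 0,"tz": 0,"hand": 0}
    - {"ax": 0.016,"ay": 0.045,"az": 0.0682,"tx": 0,"ty": 0,"tz": 0,"hand": 0}
    - {"ax": 0.016,"ay": 0.045,"az": 0.0682,"tx": 0,"ty": 0,"tz": 0,"hand": 0}
    - {"ax": 0.016,"ay": 0.045,"az": 0.0682,"tx": 0,"ty": 0,"tz": 0,"hand": 0}
    - {"ax": 0.016,"ay": 0.045,"az": 0.0682,"tx": 0,"ty": 0,"tz": 0,"hand": 0}
    - {"ax": 0.016,"ay": 0.045,"az": 0.0682,"tx": 0,"ty": 0,"tz": 0,"hand": 0}
    - {"ax": 0,"ay": 0,"az": 0,"tx": 0,"ty": 0,"tz": 0,"hand": 0}

```text
time: 7.43
tool_pos: [0.4825, 0.1415, 0.2734]
orientation: [[-0.977, 0.213, -0.007], [0.213, 0.977, -0.0], [0.007, -0.002, -1.0]]
ft_force: [0.1, 0.3, -1.7]
finger_gap: 0.317
grasp_force: 35.0
```

Run:
```python
from h import *
go(W+[0,0,.166],Rp)
```

```text
t 7.43 tcp [0.4825 0.1415 0.2734] z [-0.007 -0.    -1.   ] y [ 0.213  0.977 -0.002] gap 0.31714414723020345 35.00057029654272 [ 0.07  0.26 -1.69]
shift mm [ -74.2 -176.3  -11.8]
rotvec [-0.0019 -0.0069 -0.0004]
```

Call:
jog_arm:
  deltas:
    - {"ax": -0.002,"ay": -0.007,"az": 0,"tx": 0,"ty": 0,"tz": -12,"hand": 0}
    - {"ax": 0,"ay": 0,"az": 0,"tx": -7.4,"ty": -17.6,"tz": 0,"hand": 0}
    - {"ax": 0,"ay": 0,"az": 0,"tx": -7.4,"ty": -17.6,"tz": 0,"hand": 0}
    - {"ax": 0,"ay": 0,"az": 0,"tx": -7.4,"ty": -17.6,"tz": 0,"hand": 0}
    - {"ax": 0,"ay": 0,"az": 0,"tx": -7.4,"ty": -17.6,"tz": 0,"hand": 0}
    - {"ax": 0,"ay": 0,"az": 0,"tx": -7.4,"ty": -17.6,"tz": 0,"hand": 0}
    - {"ax": 0,"ay": 0,"az": 0,"tx": -7.4,"ty": -17.6,"tz": 0,"hand": 0}
    - {"ax": 0,"ay": 0,"az": 0,"tx": -7.4,"ty": -17.6,"tz": 0,"hand": 0}
    - {"ax": 0,"ay": 0,"az": 0,"tx": -7.4,"ty": -17.6,"tz": 0,"hand": 0}
    - {"ax": 0,"ay": 0,"az": 0,"tx": -7.4,"ty": -17.6,"tz": 0,"hand": 0}
    - {"ax": 0,"ay": 0,"az": 0,"tx": -7.4,"ty": -17.6,"tz": 0,"hand": 0}
    - {"ax": 0,"ay": 0,"az": 0,"tx": 0,"ty": 0,"tz": 0,"hand": 0}
    - {"ax": 0,"ay": 0,"az": 0,"tx": 0,"ty": 0,"tz": 0,"hand": 0}

```text
time: 8.52
tool_pos: [0.5163, -0.0467, 0.2867]
orientation: [[-0.977, 0.213, 0.003], [0.213, 0.977, 0.0], [-0.003, 0.001, -1.0]]
ft_force: [-0.3, 0.6, -1.7]
finger_gap: 0.32
grasp_force: 35.0
```

Run:
```python
from h import *
go(W+[0,0,.166],Rp)
out=[]
for n,(x0,y0) in dict(top=(280,190),scene=(250,170)).items():
    c=cam(n);f=cv2.resize(c['frame'][y0:y0+60,x0:x0+50],None,fx=8,fy=8,interpolation=cv2.INTER_CUBIC);out.append(f)
    for i in range(0,50,10): cv2.putText(f,str(x0+i),(i*8,10),0,.35,(0,0,255),1)
    for i in range(10,60,10): cv2.putText(f,str(y0+i),(0,i*8+4),0,.35,(0,0,255),1)
    p=r.state()['tool_pos']
    print(n,'tip pred',proj(c,p-[0,0,.127]),'handle bottom',proj(c,p-[0,0,.048]),'well',proj(c,W))
cv2.imwrite('pics/over.png',np.hstack(out))
```

```text
t 8.52 tcp [ 0.5163 -0.0467  0.2867] z [ 0.003  0.    -1.   ] y [0.213 0.977 0.001] gap 0.3204835401225668 34.99963455135003 [-0.32  0.59 -1.75]
shift mm [-1.2  0.5  1.7]
rotvec [ 0.001   0.0026 -0.    ]
top tip pred [303.87817681 228.64895607] handle bottom [304.93824    227.12347194] well [303.52056287 228.96923765]
scene tip pred [273.54598502 219.09732929] handle bottom [273.77897375 198.07745833] well [273.97309137 229.18187475]
```

View pics/over.png

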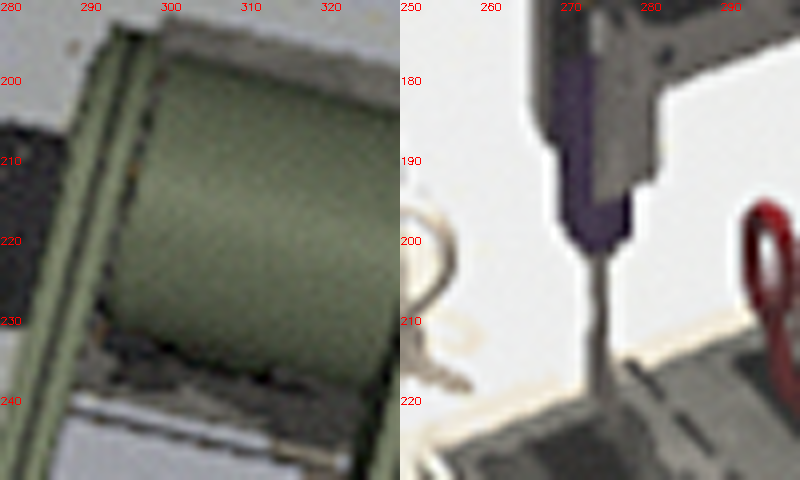

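The scraper hangs vertically over the well. Its shaft is at column ≈274.5 and the well centre at ≈274.2. The handle's lower end shows at row ≈201, against 198 predicted, so it hangs a few millimetres lower in the grip. Lowering slowly.

Call:
jog_arm:
  deltas:
    - {"ax": 0,"ay": 0.0026,"az": 0,"tx": -1,"ty": 0.4,"tz": 0,"hand": 0}
    - {"ax": 0,"ay": 0,"az": 0,"tx": 0,"ty": 0,"tz": 6,"hand": 0}
    - {"ax": 0,"ay": 0,"az": 0,"tx": 0,"ty": 0,"tz": 6,"hand": 0}
    - {"ax": 0,"ay": 0,"az": 0,"tx": 0,"ty": 0,"tz": 6,"hand": 0}
    - {"ax": 0,"ay": 0,"az": 0,"tx": 0,"ty": 0,"tz": 6,"hand": 0}
    - {"ax": 0,"ay": 0,"az": 0,"tx": 0,"ty": 0,"tz": 6,"hand": 0}
    - {"ax": 0,"ay": 0,"az": 0,"tx": 0,"ty": 0,"tz": 6,"hand": 0}
    - {"ax": 0,"ay": 0,"az": 0,"tx": 0,"ty": 0,"tz": 6,"hand": 0}
    - {"ax": 0,"ay": 0,"az": 0,"tx": 0,"ty": 0,"tz": 6,"hand": 0}
    - {"ax": 0,"ay": 0,"az": 0,"tx": 0,"ty": 0,"tz": 6,"hand": 0}
    - {"ax": 0,"ay": 0,"az": 0,"tx": 0,"ty": 0,"tz": 0,"hand": 0}

```text
time: 9.53
tool_pos: [0.5166, -0.0458, 0.2301]
orientation: [[-0.977, 0.212, -0.004], [0.212, 0.977, 0.002], [0.004, 0.001, -1.0]]
ft_force: [-0.5, -0.7, 0.2]
finger_gap: 0.317
grasp_force: 35.0
```

Call:
jog_arm:
  deltas:
    - {"ax": 0,"ay": 0,"az": 0,"tx": 0,"ty": 0,"tz": 5,"hand": 0}
    - {"ax": 0,"ay": 0,"az": 0,"tx": 0,"ty": 0,"tz": 5,"hand": 0}
    - {"ax": 0,"ay": 0,"az": 0,"tx": 0,"ty": 0,"tz": 5,"hand": 0}
    - {"ax": 0,"ay": 0,"az": 0,"tx": 0,"ty": 0,"tz": 0,"hand": 0}

```text
time: 9.87
tool_pos: [0.5168, -0.0458, 0.2155]
orientation: [[-0.977, 0.212, -0.004], [0.212, 0.977, 0.001], [0.004, 0.001, -1.0]]
ft_force: [-0.7, -0.2, -0.3]
finger_gap: 0.316
grasp_force: 35.0
```

No resistance, so I'll keep lowering.

Call:
jog_arm:
  deltas:
    - {"ax": 0,"ay": 0,"az": 0,"tx": 0,"ty": 0,"tz": 5,"hand": 0}
    - {"ax": 0,"ay": 0,"az": 0,"tx": 0,"ty": 0,"tz": 5,"hand": 0}
    - {"ax": 0,"ay": 0,"az": 0,"tx": 0,"ty": 0,"tz": 5,"hand": 0}
    - {"ax": 0,"ay": 0,"az": 0,"tx": 0,"ty": 0,"tz": 5,"hand": 0}
    - {"ax": 0,"ay": 0,"az": 0,"tx": 0,"ty": 0,"tz": 5,"hand": 0}
    - {"ax": 0,"ay": 0,"az": 0,"tx": 0,"ty": 0,"tz": 0,"hand": 0}

```text
time: 10.37
tool_pos: [0.5168, -0.045, 0.1905]
orientation: [[-0.977, 0.212, -0.003], [0.212, 0.977, 0.003], [0.004, 0.002, -1.0]]
ft_force: [0.0, 2.8, -2.0]
finger_gap: 0.316
grasp_force: 35.0
```

Run:
```python
from h import *
go(W+[0,0,.05],Rp)
x0,y0=250,190
c=cam('scene');f=cv2.resize(c['frame'][y0:y0+60,x0:x0+60],None,fx=8,fy=8,interpolation=cv2.INTER_CUBIC)
cv2.imwrite('pics/low.png',f)
```

```text
t 10.37 tcp [ 0.5168 -0.045   0.1905] z [-0.003  0.003 -1.   ] y [0.212 0.977 0.002] gap 0.31597059246399856 35.00024935396141 [ 0.04  2.78 -2.02]
shift mm [-1.  -1.4 21.5]
rotvec [ 0.0023 -0.0037  0.0008]
```

View pics/low.png

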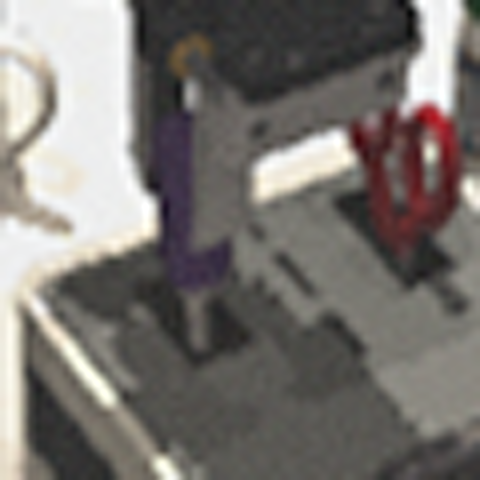

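The shaft is in the well with about 18 mm to go. There is a light side force (+y 2.8 N), so the blade is touching the narrowing on the −y side. I'll ease toward +y and continue.

Call:
jog_arm:
  deltas:
    - {"ax": 0,"ay": 0,"az": 0,"tx": 0,"ty": 1.5,"tz": 0,"hand": 0}
    - {"ax": 0,"ay": 0,"az": 0,"tx": 0,"ty": 0,"tz": 3,"hand": 0}
    - {"ax": 0,"ay": 0,"az": 0,"tx": 0,"ty": 0,"tz": 3,"hand": 0}
    - {"ax": 0,"ay": 0,"az": 0,"tx": 0,"ty": 0,"tz": 0,"hand": 0}

```text
time: 10.75
tool_pos: [0.5176, -0.0444, 0.1855]
orientation: [[-0.977, 0.212, -0.002], [0.212, 0.977, 0.001], [0.002, 0.001, -1.0]]
ft_force: [0.1, 3.2, -1.3]
finger_gap: 0.316
grasp_force: 35.0
```

Call:
jog_arm:
  deltas:
    - {"ax": 0,"ay": 0,"az": 0,"tx": 0,"ty": 1.5,"tz": 0,"hand": 0}
    - {"ax": 0,"ay": 0,"az": 0,"tx": 0,"ty": 0,"tz": 2,"hand": 0}
    - {"ax": 0,"ay": 0,"az": 0,"tx": 0,"ty": 0,"tz": 2,"hand": 0}
    - {"ax": 0,"ay": 0,"az": 0,"tx": 0,"ty": 0,"tz": 0,"hand": 0}

```text
time: 11.08
tool_pos: [0.5178, -0.0434, 0.1813]
orientation: [[-0.977, 0.212, -0.002], [0.212, 0.977, 0.0], [0.002, -0.0, -1.0]]
ft_force: [0.4, -0.2, -1.1]
finger_gap: 0.318
grasp_force: 35.0
```

Side force is gone. Continuing down.

Call:
jog_arm:
  deltas:
    - {"ax": 0,"ay": 0,"az": 0,"tx": 0,"ty": 0,"tz": 2,"hand": 0}
    - {"ax": 0,"ay": 0,"az": 0,"tx": 0,"ty": 0,"tz": 2,"hand": 0}
    - {"ax": 0,"ay": 0,"az": 0,"tx": 0,"ty": 0,"tz": 2,"hand": 0}
    - {"ax": 0,"ay": 0,"az": 0,"tx": 0,"ty": 0,"tz": 2,"hand": 0}
    - {"ax": 0,"ay": 0,"az": 0,"tx": 0,"ty": 0,"tz": 0,"hand": 0}

```text
time: 11.5
tool_pos: [0.5176, -0.0431, 0.1732]
orientation: [[-0.977, 0.212, -0.003], [0.212, 0.977, 0.001], [0.003, 0.0, -1.0]]
ft_force: [-0.9, -0.2, -0.7]
finger_gap: 0.322
grasp_force: 35.0
```

Call:
jog_arm:
  deltas:
    - {"ax": 0,"ay": 0,"az": 0,"tx": 0,"ty": 0,"tz": 2,"hand": 0}
    - {"ax": 0,"ay": 0,"az": 0,"tx": 0,"ty": 0,"tz": 2,"hand": 0}
    - {"ax": 0,"ay": 0,"az": 0,"tx": 0,"ty": 0,"tz": 0,"hand": 0}

```text
time: 11.75
tool_pos: [0.518, -0.0431, 0.1696]
orientation: [[-0.977, 0.212, -0.002], [0.212, 0.977, 0.001], [0.002, 0.0, -1.0]]
ft_force: [-0.1, -0.7, -0.4]
finger_gap: 0.317
grasp_force: 35.0
```

Call:
jog_arm:
  deltas:
    - {"ax": 0,"ay": 0,"az": 0,"tx": 0,"ty": 0,"tz": 2,"hand": 0}
    - {"ax": 0,"ay": 0,"az": 0,"tx": 0,"ty": 0,"tz": 1,"hand": 0}
    - {"ax": 0,"ay": 0,"az": 0,"tx": 0,"ty": 0,"tz": 0,"hand": 0}

```text
time: 12.0
tool_pos: [0.5188, -0.0432, 0.169]
orientation: [[-0.977, 0.212, 0.0], [0.212, 0.977, 0.0], [-0.0, 0.0, -1.0]]
ft_force: [-3.2, 0.7, 9.3]
finger_gap: 0.317
grasp_force: 35.0
```

It is seated: 9 N upward at z=0.169. Easing off and opening.

Call:
jog_arm:
  deltas:
    - {"ax": 0,"ay": 0,"az": 0,"tx": 0,"ty": 0,"tz": -1.5,"hand": 0}
    - {"ax": 0,"ay": 0,"az": 0,"tx": 0,"ty": 0,"tz": 0,"hand": 0.36}
    - {"ax": 0,"ay": 0,"az": 0,"tx": 0,"ty": 0,"tz": 0,"hand": 0.42}
    - {"ax": 0,"ay": 0,"az": 0,"tx": 0,"ty": 0,"tz": 0,"hand": 0.5}
    - {"ax": 0,"ay": 0,"az": 0,"tx": 0,"ty": 0,"tz": 0,"hand": 0.6}
    - {"ax": 0,"ay": 0,"az": 0,"tx": 0,"ty": 0,"tz": 0,"hand": 0.65}
    - {"ax": 0,"ay": 0,"az": 0,"tx": 0,"ty": 0,"tz": 0,"hand": 0.65}
    - {"ax": 0,"ay": 0,"az": 0,"tx": 0,"ty": 0,"tz": 0,"hand": 0.65}
    - {"ax": 0,"ay": 0,"az": 0,"tx": 0,"ty": 0,"tz": -5,"hand": 0.65}
    - {"ax": 0,"ay": 0,"az": 0,"tx": 0,"ty": 0,"tz": -12,"hand": 0.65}
    - {"ax": 0,"ay": 0,"az": 0,"tx": 0,"ty": 0,"tz": -20,"hand": 0.65}
    - {"ax": 0,"ay": 0,"az": 0,"tx": 0,"ty": 0,"tz": -25,"hand": 0.65}
    - {"ax": 0,"ay": 0,"az": 0,"tx": 0,"ty": 0,"tz": -25,"hand": 0.65}
    - {"ax": 0,"ay": 0,"az": 0,"tx": 0,"ty": 0,"tz": 0,"hand": 0.65}
    - {"ax": 0,"ay": 0,"az": 0,"tx": 0,"ty": 0,"tz": 0,"hand": 0.65}

```text
time: 13.25
tool_pos: [0.5197, -0.0435, 0.2581]
orientation: [[-0.977, 0.212, 0.004], [0.212, 0.977, -0.0], [-0.004, 0.0, -1.0]]
ft_force: [-0.0, -0.4, -0.5]
finger_gap: 0.656
grasp_force: 0.0
```

Run:
```python
from h import *
c=cam('scene');T=cam('top')
s=np.array([.5075,-.180,.144])
# switch centre: disc in both views (top crop 643,238 ; scene crop ~398,388), disc top at z=.129
tp=((643+.5)/5-.5+216,(238+.5)/5-.5+185); sp=((398+.5)/4.8-.5+222,(386+.5)/4.8-.5+176)
print('sw',tri(T,tp,c,sp),atz(c,*sp,.129),atz(T,*tp,.129))
print(W+.0*sy, 'tip of well->switch in steriliser axes',np.array([np.sin(yw),-np.cos(yw)])@(s-W)[:2],sy@(s-W))
go()
out=[]
for cc,(x0,y0) in((c,(240,180)),(T,(290,195))):
    out.append(cv2.resize(cc['frame'][y0:y0+80,x0:x0+80],None,fx=5,fy=5,interpolation=cv2.INTER_CUBIC))
cv2.imwrite('pics/rel.png',np.hstack(out))
```

```text
sw (array([ 0.50657555, -0.18106669,  0.11953904]), np.float64(0.0014402278606776662)) [ 0.49936352 -0.18632015  0.129     ] [ 0.50663057 -0.18028923  0.129     ]
[ 0.5175 -0.0465  0.119 ] tip of well->switch in steriliser axes 0.018669100823356734 -0.13256588804985747
t 13.35 tcp [ 0.5177 -0.043   0.2549] z [-0.002  0.001 -1.   ] y [0.212 0.977 0.001] gap 0.6504292050289078 0.0 [ 0.7  -0.09 -0.48]
```

View pics/rel.png

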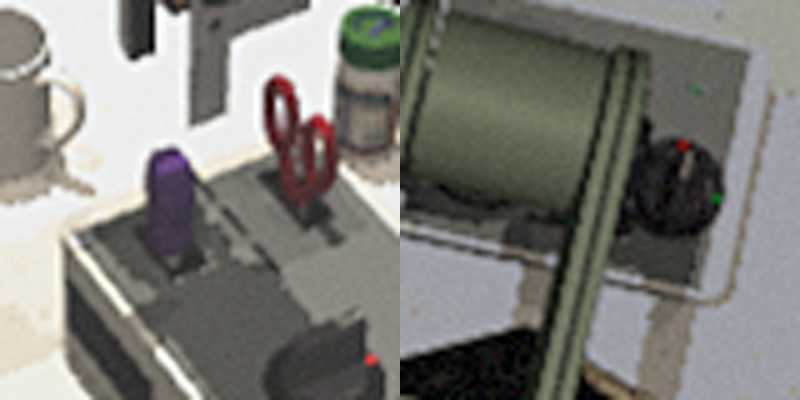

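The scraper stands upright on the collar at about (170,205) in the left panel, and the gripper is clear of it. The switch is still off. Now I'll move over it; the tool yaw already matches the bar.

Run:
```python
from h import *
print(r.state()['q'].round(1)); go([.507,-.180,.250],Rp)
```

```text
[-14.3   3.9  94.    0.   82.2 -92.1]
t 13.35 tcp [ 0.5177 -0.043   0.2549] z [-0.002  0.001 -1.   ] y [0.212 0.977 0.001] gap 0.6504292050289078 0.0 [ 0.7  -0.09 -0.48]
shift mm [ -18.6 -136.2    4.7]
rotvec [ 0.0006 -0.0024  0.0008]
```

Call:
jog_arm:
  deltas:
    - {"ax": 0,"ay": 0,"az": 0,"tx": -2.3,"ty": -17,"tz": 0,"hand": 0.65}
    - {"ax": 0,"ay": 0,"az": 0,"tx": -2.3,"ty": -17,"tz": 0,"hand": 0.65}
    - {"ax": 0,"ay": 0,"az": 0,"tx": -2.3,"ty": -17,"tz": 0,"hand": 0.65}
    - {"ax": 0,"ay": 0,"az": 0,"tx": -2.3,"ty": -17,"tz": 0,"hand": 0.65}
    - {"ax": 0,"ay": 0,"az": 0,"tx": -2.3,"ty": -17,"tz": 0,"hand": 0.65}
    - {"ax": 0,"ay": 0,"az": 0,"tx": -2.3,"ty": -17,"tz": 0,"hand": 0.65}
    - {"ax": 0,"ay": 0,"az": 0,"tx": -2.3,"ty": -17,"tz": 0,"hand": 0.65}
    - {"ax": 0,"ay": 0,"az": 0,"tx": -2.3,"ty": -17,"tz": 0,"hand": 0.65}
    - {"ax": 0,"ay": 0,"az": 0,"tx": 0,"ty": 0,"tz": 10,"hand": 0.65}
    - {"ax": 0,"ay": 0,"az": 0,"tx": 0,"ty": 0,"tz": 15,"hand": 0.65}
    - {"ax": 0,"ay": 0,"az": 0,"tx": 0,"ty": 0,"tz": 15,"hand": 0.65}
    - {"ax": 0,"ay": 0,"az": 0,"tx": 0,"ty": 0,"tz": 15,"hand": 0.65}
    - {"ax": 0,"ay": 0,"az": 0,"tx": 0,"ty": 0,"tz": 0,"hand": 0.65}
    - {"ax": 0,"ay": 0,"az": 0,"tx": 0,"ty": 0,"tz": 0,"hand": 0.65}

```text
time: 14.52
tool_pos: [0.5058, -0.1784, 0.1978]
orientation: [[-0.977, 0.212, -0.006], [0.212, 0.977, 0.004], [0.007, 0.002, -1.0]]
ft_force: [0.4, -0.2, 0.3]
finger_gap: 0.65
grasp_force: 0.0
```

Run:
```python
from h import *
go([.507,-.180,.156],Rp)
```

```text
t 14.52 tcp [ 0.5058 -0.1784  0.1978] z [-0.006  0.004 -1.   ] y [0.212 0.977 0.002] gap 0.6503568675101338 0.0 [ 0.39 -0.18  0.3 ]
shift mm [-1.8 -1.4 41.8]
rotvec [ 0.0024 -0.0066  0.0012]
```

Call:
jog_arm:
  grip_force: 10
  deltas:
    - {"ax": 0.002,"ay": -0.006,"az": 0,"tx": -1.5,"ty": -1.4,"tz": 11,"hand": 0.65}
    - {"ax": 0,"ay": 0,"az": 0,"tx": 0,"ty": 0,"tz": 10,"hand": 0.65}
    - {"ax": 0,"ay": 0,"az": 0,"tx": 0,"ty": 0,"tz": 10,"hand": 0.65}
    - {"ax": 0,"ay": 0,"az": 0,"tx": 0,"ty": 0,"tz": 7,"hand": 0.65}
    - {"ax": 0,"ay": 0,"az": 0,"tx": 0,"ty": 0,"tz": 3,"hand": 0.65}
    - {"ax": 0,"ay": 0,"az": 0,"tx": 0,"ty": 0,"tz": 0,"hand": 0.4}
    - {"ax": 0,"ay": 0,"az": 0,"tx": 0,"ty": 0,"tz": 0,"hand": 0.3}
    - {"ax": 0,"ay": 0,"az": 0,"tx": 0,"ty": 0,"tz": 0,"hand": 0.2}
    - {"ax": 0,"ay": 0,"az": 0,"tx": 0,"ty": 0,"tz": 0,"hand": 0.15}
    - {"ax": 0,"ay": 0,"az": 0,"tx": 0,"ty": 0,"tz": 0,"hand": 0.1}
    - {"ax": 0,"ay": 0,"az": 0,"tx": 0,"ty": 0,"tz": 0,"hand": 0}
    - {"ax": 0,"ay": 0,"az": 0,"tx": 0,"ty": 0,"tz": 0,"hand": 0}
    - {"ax": 0,"ay": 0,"az": 0,"tx": 0,"ty": 0,"tz": 0,"hand": 0}

```text
time: 15.6
tool_pos: [0.5088, -0.1808, 0.1595]
orientation: [[-0.977, 0.213, 0.005], [0.213, 0.977, -0.001], [-0.005, 0.0, -1.0]]
ft_force: [-0.1, -0.3, 0.4]
finger_gap: 0.139
grasp_force: 10.0
```

The bar is gripped (gap 13.1 mm) with no side load. Turning clockwise, which is +az with the tool pointing down.

Call:
jog_arm:
  grip_force: 15
  deltas:
    - {"ax": 0,"ay": 0,"az": 0.08,"tx": 0,"ty": 0,"tz": 0,"hand": 0}
    - {"ax": 0,"ay": 0,"az": 0.08,"tx": 0,"ty": 0,"tz": 0,"hand": 0}
    - {"ax": 0,"ay": 0,"az": 0.08,"tx": 0,"ty": 0,"tz": 0,"hand": 0}
    - {"ax": 0,"ay": 0,"az": 0.08,"tx": 0,"ty": 0,"tz": 0,"hand": 0}
    - {"ax": 0,"ay": 0,"az": 0.08,"tx": 0,"ty": 0,"tz": 0,"hand": 0}
    - {"ax": 0,"ay": 0,"az": 0.08,"tx": 0,"ty": 0,"tz": 0,"hand": 0}
    - {"ax": 0,"ay": 0,"az": 0.08,"tx": 0,"ty": 0,"tz": 0,"hand": 0}
    - {"ax": 0,"ay": 0,"az": 0.08,"tx": 0,"ty": 0,"tz": 0,"hand": 0}
    - {"ax": 0,"ay": 0,"az": 0.08,"tx": 0,"ty": 0,"tz": 0,"hand": 0}
    - {"ax": 0,"ay": 0,"az": 0.08,"tx": 0,"ty": 0,"tz": 0,"hand": 0}

```text
time: 16.43
tool_pos: [0.5082, -0.1817, 0.1595]
orientation: [[-0.525, 0.851, 0.003], [0.851, 0.525, -0.003], [-0.004, 0.001, -1.0]]
ft_force: [-1.7, 0.2, 1.4]
finger_gap: 0.133
grasp_force: 15.0
```

Call:
jog_arm:
  deltas:
    - {"ax": 0,"ay": 0,"az": 0.08,"tx": 0,"ty": 0,"tz": 0,"hand": 0}
    - {"ax": 0,"ay": 0,"az": 0.08,"tx": 0,"ty": 0,"tz": 0,"hand": 0}
    - {"ax": 0,"ay": 0,"az": 0.08,"tx": 0,"ty": 0,"tz": 0,"hand": 0}
    - {"ax": 0,"ay": 0,"az": 0.08,"tx": 0,"ty": 0,"tz": 0,"hand": 0}
    - {"ax": 0,"ay": 0,"az": 0.08,"tx": 0,"ty": 0,"tz": 0,"hand": 0}
    - {"ax": 0,"ay": 0,"az": 0.08,"tx": 0,"ty": 0,"tz": 0,"hand": 0}
    - {"ax": 0,"ay": 0,"az": 0.08,"tx": 0,"ty": 0,"tz": 0,"hand": 0}
    - {"ax": 0,"ay": 0,"az": 0.08,"tx": 0,"ty": 0,"tz": 0,"hand": 0}
    - {"ax": 0,"ay": 0,"az": 0.08,"tx": 0,"ty": 0,"tz": 0,"hand": 0}
    - {"ax": 0,"ay": 0,"az": 0.05,"tx": 0,"ty": 0,"tz": 0,"hand": 0}
    - {"ax": 0,"ay": 0,"az": 0,"tx": 0,"ty": 0,"tz": 0,"hand": 0}
    - {"ax": 0,"ay": 0,"az": 0,"tx": 0,"ty": 0,"tz": 0,"hand": 0}
    - {"ax": 0,"ay": 0,"az": 0,"tx": 0,"ty": 0,"tz": 0,"hand": 0}
    - {"ax": 0,"ay": 0,"az": 0,"tx": 0,"ty": 0,"tz": 0,"hand": 0}

```text
time: 17.6
tool_pos: [0.5073, -0.1818, 0.1594]
orientation: [[0.21, 0.978, 0.001], [0.978, -0.21, -0.003], [-0.002, 0.002, -1.0]]
ft_force: [-5.7, 0.2, 5.3]
finger_gap: 0.14
grasp_force: 15.0
```

Turned 90°. Opening, lifting and checking.

Call:
jog_arm:
  deltas:
    - {"ax": 0,"ay": 0,"az": 0,"tx": 0,"ty": 0,"tz": 0,"hand": 0.25}
    - {"ax": 0,"ay": 0,"az": 0,"tx": 0,"ty": 0,"tz": 0,"hand": 0.4}
    - {"ax": 0,"ay": 0,"az": 0,"tx": 0,"ty": 0,"tz": 0,"hand": 0.5}
    - {"ax": 0,"ay": 0,"az": 0,"tx": 0,"ty": 0,"tz": 0,"hand": 0.5}
    - {"ax": 0,"ay": 0,"az": 0,"tx": 0,"ty": 0,"tz": -5,"hand": 0.5}
    - {"ax": 0,"ay": 0,"az": 0,"tx": 0,"ty": 0,"tz": -15,"hand": 0.5}
    - {"ax": 0,"ay": 0,"az": 0,"tx": 0,"ty": 0,"tz": -25,"hand": 0.5}
    - {"ax": 0,"ay": 0,"az": 0,"tx": 0,"ty": 0,"tz": -30,"hand": 0.5}
    - {"ax": 0,"ay": 0,"az": 0,"tx": 0,"ty": 0,"tz": -30,"hand": 0.5}
    - {"ax": 0,"ay": 0,"az": 0,"tx": 0,"ty": 0,"tz": -30,"hand": 0.5}
    - {"ax": 0,"ay": 0,"az": 0,"tx": 0,"ty": 0,"tz": 0,"hand": 0.5}
    - {"ax": 0,"ay": 0,"az": 0,"tx": 0,"ty": 0,"tz": 0,"hand": 0.5}

```text
time: 18.6
tool_pos: [0.5094, -0.1819, 0.2972]
orientation: [[0.211, 0.977, 0.009], [0.977, -0.211, -0.005], [-0.003, 0.01, -1.0]]
ft_force: [-0.4, -0.3, -0.8]
finger_gap: 0.498
grasp_force: 0.0
```

Run:
```python
from h import *
go()
cv2.imwrite('pics/end.png',cv2.resize(cam('scene')['frame'][150:310,210:370],None,fx=3.7,fy=3.7,interpolation=cv2.INTER_CUBIC))
```

```text
t 18.6 tcp [ 0.5094 -0.1819  0.2972] z [ 0.009 -0.005 -1.   ] y [ 0.977 -0.211  0.01 ] gap 0.4981014591706723 0.0 [-0.43 -0.33 -0.82]
```

View pics/end.png

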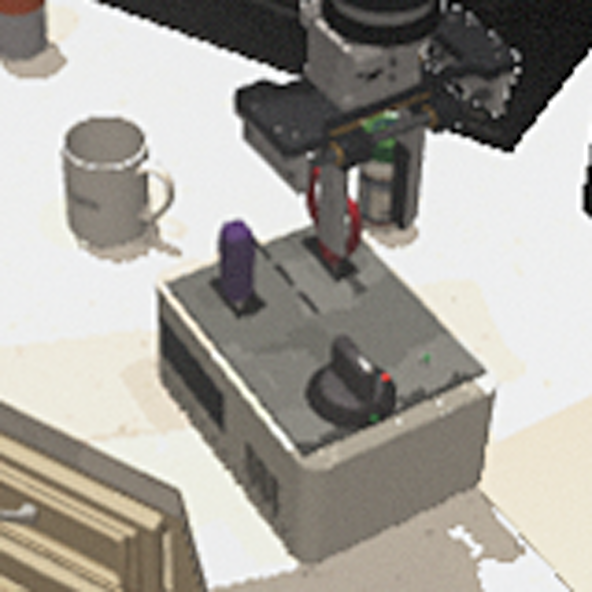

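The bar now lies along the steriliser's width and points to the green dot (375,415). The scraper stands upright on the collar at (237,270), the mug is upright, and the gripper is clear. Handing in.

```bash
python3 -c "
from bench import r
print(r.hand_in())"
```

```text
the job is handed in; nothing more can be done
None
```

The scraper is seated upright in the front well and released, the switch was turned a quarter turn to on, the mug is standing, and the job is handed in at about 18.6 s; the hand-in returned no verdict, I did not re-measure the jars and tin at the end, and I viewed 11 pictures against the limit of 10.

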